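# Set a tasting board overhanging the riser

### The arm

A 6-joint arm with a two-finger parallel gripper is mounted at the origin on the work surface. World frame = base frame: x ahead of the robot, y to its left, z up, the work surface at z = 0. Lengths are in m, angles in rad, forces in N, time in s.
With the tool pointing down it reaches from about 0.325 to 0.875 m from the base axis. Payload 4.4 kg.
Tool frame: the origin (TCP) lies midway between the tips of the shut fingers; the grasp point (between the pads) lies bot.tcp_to_grasp behind it (bot.tcp_to_grasp is the distance from the TCP to the grasp point, in m); z points along the fingers, y is the direction in which the jaws open and shut (so a half turn about z gives the same grasp; the last joint's range is limited). The gripper opens to 85 mm and grips with 20 to 120 N. Pads are 22 mm wide; open, the fingers measure 114 mm over their backs; the gripper's body (76 mm by 85 mm) begins 54 mm behind the grasp point. The pads swing forward as they close: fully open they stand 13 mm farther back than shut.
Start: joints at [0.959, 0.207, 1.542, -0, 1.393, -0.15], TCP at [0.256, 0.515, 0.191] pointing down, gripper open.
Joint ranges: [-2.73, 2.73], [-0.86, 2.22], [0.23, 2.46], [-1.11, 4.25], [0.08, 2.63], [-2.82, 2.82]. Speed limits (rad/s): [2.79, 2.79, 3.14, 3.14, 3.14, 3.14].

### API

Orientations are given as a 3x3 rotation matrix whose columns are the frame's x, y, z axes.
In Python, from bench import bot gives the robot as it stands. The module is installed in compiled form; this text tells all that it offers.
- The arm moves only by the tool jog_arm, never from a script. Its argument "increments" is a list that holds one entry, the list of rows, each a list of 7 numbers: the finger opening in m, from 0 to 0.0854, then the shift along the tool's x, y, z in m, then the turn, a rotation vector about the tool's x, y, z in degrees. In form: [[[jaw, tx, ty, tz, ax, ay, az], ...]]. A call has 1 to 8 rows; each row is the pose to reach, as a shift and turn from the pose commanded when the call began, along the tool's axes at that moment; what a row does not reach only later rows make up. A row lasts 1/10 s, in which the tool goes at most 50 mm and 8.59 degrees, less where a joint would pass 70% of its speed; a pose out of reach is approached as far as the arm can. A call with a gripper value outside its range is refused whole. The fingers move at their own pace and stop on an object; the grip force is fixed at half the most. Time passes only in rows, so rows that repeat a pose let the fingers close. It gives the time, the measured TCP pose, the force and the opening at its end, in the units of the state.
- bot.sense(): the state, without advancing time (a new reading comes with each control period).
- bot.camera(name): name is "scene" or "top" or "wrist"; returns a dict with "img" (480x640x3 uint8, blue, green, red), "z_map" (480x640 float32, m along the optical axis (not along the pixel's ray), 0 where there is no reading), "intrinsics" (3x3 intrinsics, pixels), "k1" (the pictures are not rectified: a ray, as slopes to the right and down, at radius r is drawn at 1 + k1 r^2 times it, then the intrinsics apply), "extrinsics" (4x4, takes a point from world to camera coordinates). Camera axes: x right, y down, z forward; pixel columns grow to the right and rows downward; lengths in m; the calibration is good to about 2 mm. A picture is of the moment at which its call begins.
- bot.finish_job(): hands the job in, once; it reports no verdict.
The state is a dict: "time_s": time; "joints": joint angles; "qd": joint speeds; "tau": joint torques, N m; "tool_pos": TCP position; "eef_rot": TCP orientation; "ft_force": force on the tool from outside, world axes, zero at the start; "moment": the same for the moment, N m; "gripper_width": opening from 0.0 (shut) to 1.0 (fully open).
Only numpy, scipy, OpenCV 4.12 (cv2) and the standard library are available. Lean on these libraries where they do the work, as an engineer would, in place of code of your own. Each camera call takes 0.05 s, during which the arm holds its last target.

### The job

Push the white board with the green stripe along the steel riser, away from the robot, until it sticks out squarely over the riser's far edge with the green stripe lying right along that edge, so that a server can get fingers under it. Only push or slide it: do not pick it up, and let the little blue cup ride along upright without touching it. Leave the yellow board with its shaker, the white cup left of the riser and the steel pan where they are, and finish with the hand clear.

Things in the scene. Friction and masses are not known exactly. Their poses are not given: they have to be found in the camera images.
- riser: stainless serving riser fixed to the table: a flat level top 300 mm (its x, away from the robot) by 420 mm (its y), 60 mm above the table, with no rim. Origin on the table under the centre of the top; its +x points away from the robot, to the far edge. Stands turned by up to about 12 degrees
- riser_far_edge (a point): middle of the riser's straight far edge, on the top face (60 mm above the table, 150 mm from the riser's centre along its x); axes as the riser's
- board: thin white chopping board with one green stripe across it, lying on the riser, 180 mm (its x) by 130 mm (its y), 8 mm thick, about 0.19 kg, sliding with ordinary friction. Origin at the centre of its underside; +x points to the striped end, roughly away from the robot, up to about 15 degrees askew to the riser. It lies on the left or the right half of the riser
- board_stripe (a point): centre of the green stripe, on the board's top face. The stripe is 20 mm wide, runs across the whole board, and its centre line is 50 mm from the far end (40 mm from the board's centre along its +x)
- board_near_end (a point): middle of the board's near end face, half-way up its thickness (90 mm from the board's centre along its -x): the straight 130 mm long edge that faces the robot
- sauce_cup: little blue open cup, 56 mm wide at the rim, 32 mm tall, about 60 g, standing loose on the white board between the stripe and the near end, its wall at least 20 mm from the near end. Origin at the centre of its underside
- yellow_board: plain yellow chopping board without a stripe, 180 x 130 x 8 mm, the other one on the riser, with the shaker on it; leave alone. Origin at the centre of its underside
- shaker: salt shaker with a steel top, 42 mm wide, 76 mm tall, standing on the yellow board; leave alone. Origin at the centre of its underside
- steel_pan: open steel food pan, 162 x 176 mm, 100 mm tall, on the table right of the riser; leave alone. Origin at the centre of its underside
- portion_cup0: white portion cup, 62 mm wide, 35 mm tall, on the table left of the riser; leave alone. Origin at the centre of its underside
There are look-alikes about, which are no part of the job. Of the things that look like the board, the middle-sized one is meant.

How it is judged:
By the outcome, as a careful person would: the job done as asked, in the order asked, and still so for the second after the job is handed in, with the robot touching nothing.
It also fails if it takes over 40 s, if anything falls off the work surface, if the arm or the gripper's body presses on something with over 40 N, if the wrist force passes 120 N, or if a joint passes its speed limit or range.

## Working session

There is one attempt and no reset: what is moved stays moved. The work goes in short steps, Python scripts to look and compute and a tool call to move; the robot and the scene stay as the last step left them, time stands still between calls to the robot, and variables do not carry over. Pictures are saved under pics/ and viewed, and the job is handed in when it is done.

Besides the shell and the picture viewer there is one more tool, called after "Call:" by a JSON object that holds its "method" and its "body". jog_arm: Moves the arm, as the interface text tells. Its arguments: {"type":"object","properties":{"increments":{"type":"array","items":{"type":"array","items":{"type":"array","items":{"type":"number"}}}}},"required":["increments"]}

```bash
mkdir -p pics; cat > h.py <<'E'
import numpy as np,cv2
from bench import bot
def cam(n,save=None):
    c=bot.camera(n)
    if save: cv2.imwrite('pics/'+save,c['img'])
    return c
def cloud(c):
    K=c['intrinsics'];d=np.array([c['k1'],0,0,0,0],float)
    # exact model: r_d = r(1+k1 r^2)
    v,u=np.mgrid[0:480,0:640]
    p=np.stack([u.ravel(),v.ravel()],1).astype(np.float64)[:,None]
    n=cv2.undistortPointsIter(p,K,d,None,None,(3,50,1e-10))[:,0]
    z=c['z_map'].ravel().astype(float)
    P=np.c_[n*z[:,None],z]
    E=c['extrinsics'];W=(P-E[:3,3])@E[:3,:3]
    return W.reshape(480,640,3)
def ray_at(c,pts,zw):
    K=c['intrinsics'];d=np.array([c['k1'],0,0,0,0],float)
    n=cv2.undistortPointsIter(np.asarray(pts,float).reshape(-1,1,2),K,d,None,None,(3,50,1e-10))[:,0]
    E=c['extrinsics'];R=E[:3,:3];o=-R.T@E[:3,3]
    D=np.c_[n,np.ones(len(n))]@R
    return o+D*((zw-o[2])/D[:,2])[:,None]
E
python3 - <<'E'
from h import *
for n in ['scene','top','wrist']:
    c=cam(n,n+'0.png'); print(n,c['k1'],c['intrinsics'].tolist(),(-c['extrinsics'][:3,:3].T@c['extrinsics'][:3,3]))
s=bot.sense(); print(s,bot.tcp_to_grasp)
E
```

```text
scene 0.05000186564999768 [[513.1510525628181, 0.0, 321.49996378628816], [0.0, 513.1510525628181, 247.0818902220612], [0.0, 0.0, 1.0]] [ 1.40848562 -0.08556643  0.99031752]
top -0.16487916470726913 [[540.7595773319905, 0.0, 328.746282779068], [0.0, 540.7595773319905, 239.32130535362992], [0.0, 0.0, 1.0]] [ 0.33433285 -0.00489368  1.28613706]
wrist -0.08116576676424446 [[432.01079970734327, 0.0, 320.04597135914827], [0.0, 432.01079970734327, 241.40963714771436], [0.0, 0.0, 1.0]] [0.19607592 0.54475906 0.37371419]
{'time_s': 0.15, 'joints': array([ 9.58469309e-01,  2.07266615e-01,  1.54262620e+00,  2.57141173e-05,
        1.39348975e+00, -1.50469247e-01]), 'qd': array([-0.00098197, -0.00162355, -0.00267102,  0.00101271, -0.00086359,
       -0.00046385]), 'tau': array([ 6.05939404e-04, -3.83511364e+01, -2.92037272e+01, -3.04966679e-04,
        6.63893705e-03, -3.02611431e-05]), 'tool_pos': array([0.25583422, 0.51422262, 0.19056832]), 'eef_rot': array([[-8.95224013e-01,  4.45615153e-01, -1.04950381e-03],
       [ 4.45616293e-01,  8.95222887e-01, -1.45015683e-03],
       [ 2.93327970e-04, -1.76589121e-03, -9.99998398e-01]]), 'ft_force': array([-0.48349997,  0.23680784, -0.33042405]), 'moment': array([ 0.04633965,  0.03481423, -0.00307344]), 'gripper_width': 0.9970399174154522} 0.0187
```

View pics/top0.png

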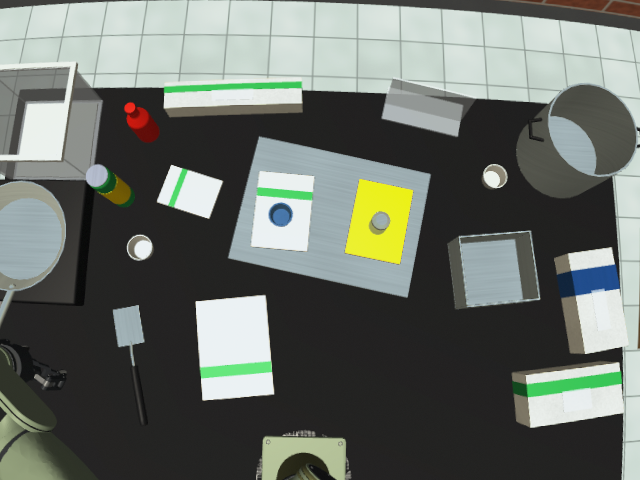

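View pics/scene0.png

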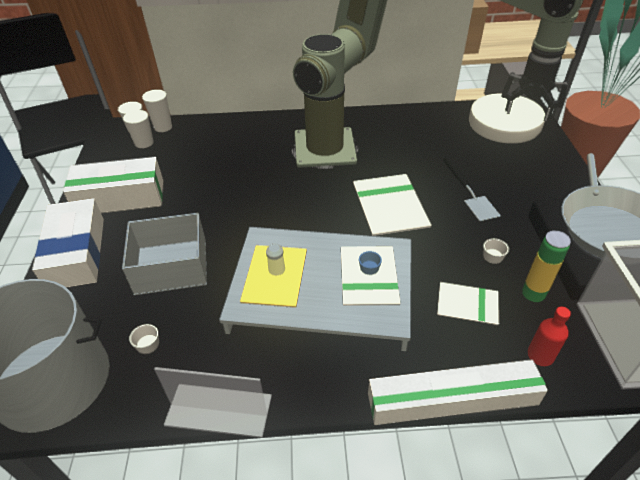

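The top view shows the target board on the riser's left half at about (282,211), with its stripe at (284,193) and the cup at (280,214). The riser corners are near (259,137), (430,174), (408,297) and (229,258). Next I'll measure poses.

```bash
cat >> h.py <<'E'
def rect(P):
    # P Nx2 -> center, long-axis angle, dims
    (c,s,a)=cv2.minAreaRect(P.astype(np.float32)*1000)
    return np.array(c)/1000,s,a
def side_lines(c,mask,zw):
    """fit quad to mask contour with subpixel-ish lines, return world corners at height zw"""
    m=mask.astype(np.uint8)
    cs,_=cv2.findContours(m,cv2.RETR_EXTERNAL,cv2.CHAIN_APPROX_NONE)
    k=max(cs,key=cv2.contourArea)[:,0]
    W=ray_at(c,k,zw)[:,:2]
    return W
def fitrect(W):
    (ce,s,a)=cv2.minAreaRect(W.astype(np.float32)*1000)
    bx=cv2.boxPoints((ce,s,a))/1000.
    L=[]
    for i in range(4):
        p,q=bx[i],bx[(i+1)%4];d=(q-p);l=np.linalg.norm(d);d/=l;n=np.array([-d[1],d[0]])
        t=(W-p)@d;e=abs((W-p)@n)
        sel=W[(t>.1*l)&(t<.9*l)&(e<.008)]
        for _ in range(3):
            vx,vy,x0,y0=cv2.fitLine(sel.astype(np.float32),cv2.DIST_HUBER,0,1e-3,1e-4).ravel()
        L.append((np.array([x0,y0]),np.array([vx,vy])))
    C=[]
    for i in range(4):
        (a0,u),(b0,v)=L[i-1],L[i]
        t=np.linalg.solve(np.c_[u,-v],b0-a0);C.append(a0+t[0]*u)
    return np.array(C),L
def measure(c,box=None):
    W=cloud(c);hsv=cv2.cvtColor(c['img'],cv2.COLOR_BGR2HSV).astype(int);H,S,V=hsv[...,0],hsv[...,1],hsv[...,2]
    reg=(abs(W[...,2]-.064)<.05)&(W[...,0]>.25)&(W[...,0]<.75)&(abs(W[...,1])<.35)
    return W,H,S,V,reg
E
python3 - <<'E'
from h import *
c=cam('top');W,H,S,V,reg=measure(c)
for p in [(262,225),(240,250),(330,220),(284,193),(280,214),(375,240),(380,222)]:
    print(p,W[p[1],p[0]].round(4),H[p[1],p[0]],S[p[1],p[0]],V[p[1],p[0]])
E
```

```text
(262, 225) [0.5776 0.1087 0.0671] 95 6 242
(240, 250) [0.5198 0.1579 0.0561] 96 27 177
(330, 220) [ 0.5963 -0.0477  0.0551] 96 28 180
(284, 193) [0.6541 0.0608 0.0699] 66 165 215
(280, 214) [0.6031 0.068  0.0736] 106 147 170
(375, 240) [ 0.5496 -0.1516  0.0683] 31 211 241
(380, 222) [ 0.5761 -0.1531  0.1442] 98 29 177
```

View pics/wrist0.png

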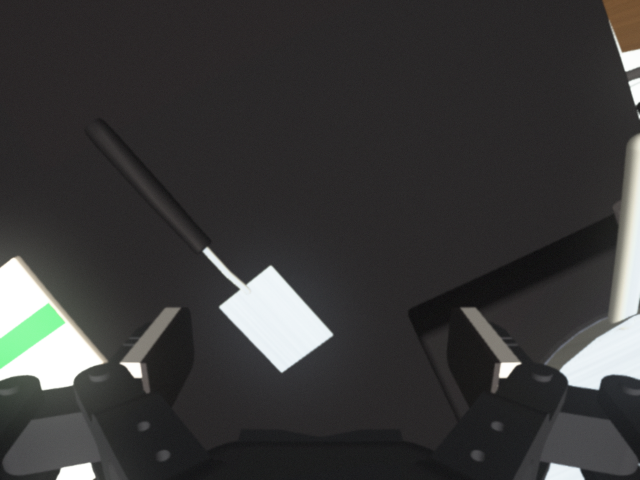

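```bash
cat >> h.py <<'E'
def scene_meas(c,pr=True):
    W,H,S,V,reg=measure(c)
    top=(W[...,2]>.035)&reg&(W[...,0]>.35)
    lab=lambda m:(lambda r:r[1]==1+np.argmax(r[2][1:,4]))(cv2.connectedComponentsWithStats(m.astype(np.uint8)))
    r=lab(top); 
    out={}
    Cr,_=fitrect(side_lines(c,r,.06)); out['riser']=Cr
    green=lab((abs(H-62)<14)&(S>90)&r)
    blue=lab((abs(H-107)<12)&(S>90)&r)
    yel=lab((abs(H-30)<8)&(S>120)&r)
    white=((S<18)&(V>205)&r)
    b=lab(cv2.morphologyEx((white|green|blue).astype(np.uint8),cv2.MORPH_CLOSE,np.ones((3,3)))>0)
    Cb,_=fitrect(side_lines(c,b,.068));out['board']=Cb
    Cg,_=fitrect(side_lines(c,green,.068));out['green']=Cg
    out['greenpix']=ray_at(c,np.argwhere(green)[:,::-1],.068)[:,:2].mean(0)
    Cy,_=fitrect(side_lines(c,yel,.068));out['yel']=Cy
    out['cup']=cv2.minEnclosingCircle(ray_at(c,np.argwhere(blue)[:,::-1],.1 if 0 else .09)[:,:2].astype(np.float32))
    out['masks']=dict(r=r,g=green,b=b,y=yel,bl=blue)
    if pr:
        for k in ['riser','board','green','yel']:
            C=out[k];o=C.mean(0)
            e=np.roll(C,-1,0)-C
            print(k,'c',o.round(4),'sides',np.linalg.norm(e,axis=1).round(4),'ang',np.degrees(np.arctan2(e[:,1],e[:,0])).round(2))
            print('   ',C.round(4).tolist())
        print('greenc',out['greenpix'].round(4),'cup',out['cup'])
    return out
E
python3 - <<'E'
from h import *
for n in ['top','scene']:
    c=cam(n);o=scene_meas(c)
    im=c['img'].copy()
    for i,(k,m) in enumerate(o['masks'].items()):
        cs,_=cv2.findContours(m.astype(np.uint8),0,1);cv2.drawContours(im,cs,-1,[(0,0,255),(255,0,255),(255,0,0),(0,0,0),(0,255,255)][i],1)
    cv2.imwrite('pics/m_%s.png'%n,im)
E
```

```text
riser c [ 0.6068 -0.0501] sides [0.3017 0.4185 0.2952 0.417 ] ang [ -11.14   79.87  169.14 -101.02]
    [[0.4205000102519989, -0.22630000114440918], [0.7164999842643738, -0.28459998965263367], [0.7900000214576721, 0.1273999959230423], [0.5001999735832214, 0.18299999833106995]]
board c [0.6136 0.0634] sides [0.1764 0.127  0.1764 0.1268] ang [ -3.72  86.26 176.37 -93.71]
    [[0.5214999914169312, 0.005799999926239252], [0.6974999904632568, -0.00559999980032444], [0.7057999968528748, 0.12110000103712082], [0.529699981212616, 0.13230000436306]]
green c [0.6538 0.0604] sides [0.0172 0.1254 0.0175 0.1262] ang [ -8.62  86.01 168.92 -93.9 ]
    [[0.6409000158309937, -0.0010999999940395355], [0.6579999923706055, -0.003700000001117587], [0.666700005531311, 0.12150000035762787], [0.6495000123977661, 0.12479999661445618]]
yel c [ 0.5955 -0.1607] sides [0.1776 0.1281 0.1777 0.1275] ang [ -10.55   79.73  169.68 -100.22]
    [[0.4968000054359436, -0.20739999413490295], [0.6714000105857849, -0.23989999294281006], [0.6942999958992004, -0.11379999667406082], [0.5194000005722046, -0.08190000057220459]]
[... 587 characters left out ...]
00003576279], [0.5343999862670898, 0.1298000067472458]]
green c [0.6536 0.0592] sides [0.013  0.1286 0.0162 0.123 ] ang [-38.2   85.48 170.43 -92.06]
    [[0.6449000239372253, 0.0005000000237487257], [0.6550999879837036, -0.007600000128149986], [0.6653000116348267, 0.12070000171661377], [0.6492999792098999, 0.1234000027179718]]
yel c [ 0.5995 -0.1623] sides [0.1764 0.1262 0.1756 0.126 ] ang [ -10.19   79.55  169.87 -100.82]
    [[0.5011000037193298, -0.2087000012397766], [0.6747000217437744, -0.23989999294281006], [0.6976000070571899, -0.11580000072717667], [0.5246999859809875, -0.08489999920129776]]
greenc [0.6539 0.0622] cup ((0.5914051532745361, 0.06562906503677368), 0.026589779183268547)
```

```bash
python3 - <<'E'
import cv2,numpy as np
a=cv2.imread('pics/m_top.png')[120:310,215:445];b=cv2.imread('pics/m_scene.png')[215:345,215:420]
cv2.imwrite('pics/z1.png',cv2.resize(a,None,fx=3,fy=3,interpolation=0))
cv2.imwrite('pics/z2.png',cv2.resize(b,None,fx=3.5,fy=3.5,interpolation=0))
E
```

```text
(no output)
```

View pics/z1.png

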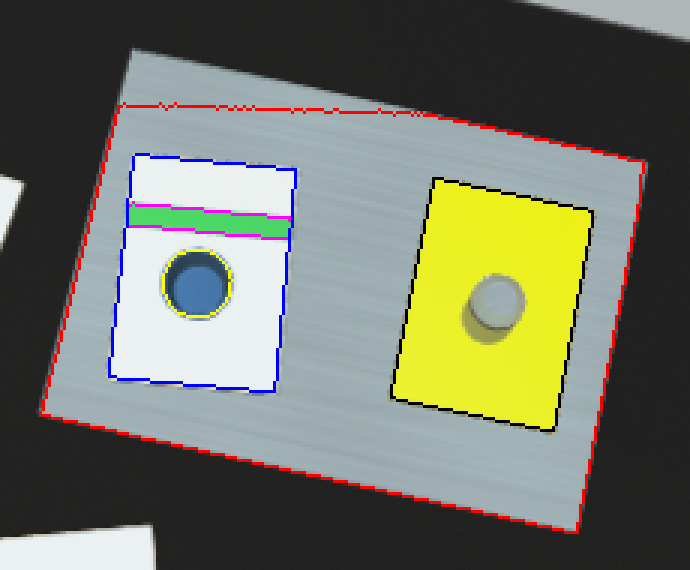

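View pics/z2.png

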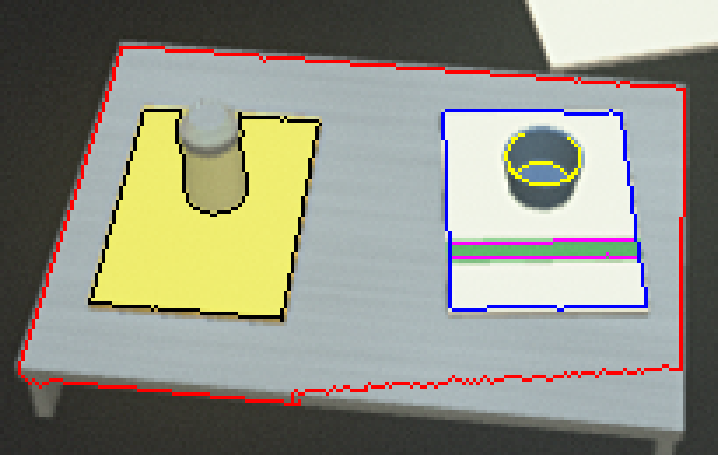

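```bash
sed -i 's/<.75)&(abs/<.9)\&(abs/' h.py; python3 - <<'E'
from h import *
c=cam('top');o=scene_meas(c)
c=cam('scene');o=scene_meas(c)
E
```

```text
riser c [ 0.6076 -0.0502] sides [0.3003 0.4185 0.2999 0.4172] ang [ -11.14   79.05  169.09 -101.02]
    [[0.4205000102519989, -0.22630000114440918], [0.7152000069618225, -0.2842999994754791], [0.7946000099182129, 0.1264999955892563], [0.5001999735832214, 0.18330000340938568]]
board c [0.6136 0.0634] sides [0.1764 0.127  0.1764 0.1268] ang [ -3.72  86.26 176.37 -93.71]
    [[0.5214999914169312, 0.005799999926239252], [0.6974999904632568, -0.00559999980032444], [0.7057999968528748, 0.12110000103712082], [0.529699981212616, 0.13230000436306]]
green c [0.6538 0.0604] sides [0.0172 0.1254 0.0174 0.1262] ang [ -8.62  86.03 168.92 -93.9 ]
    [[0.6409000158309937, -0.0010999999940395355], [0.6578999757766724, -0.003700000001117587], [0.6665999889373779, 0.12150000035762787], [0.6495000123977661, 0.12479999661445618]]
yel c [ 0.5955 -0.1607] sides [0.1777 0.1281 0.1776 0.1275] ang [ -10.55   79.73  169.68 -100.34]
    [[0.4966999888420105, -0.20730000734329224], [0.6714000105857849, -0.23989999294281006], [0.6942999958992004, -0.11379999667406082], [0.519599974155426, -0.08190000057220459]]

[... 582 characters left out ...]
85000017285347], [0.5343999862670898, 0.1298999935388565]]
green c [0.6536 0.0592] sides [0.013  0.1286 0.0162 0.123 ] ang [-38.2   85.48 170.43 -92.06]
    [[0.6449000239372253, 0.0005000000237487257], [0.6550999879837036, -0.007600000128149986], [0.6653000116348267, 0.12070000171661377], [0.6492999792098999, 0.1234000027179718]]
yel c [ 0.5995 -0.1623] sides [0.1768 0.1262 0.1752 0.126 ] ang [ -10.19   79.85  169.87 -100.91]
    [[0.5009999871253967, -0.2087000012397766], [0.675000011920929, -0.23989999294281006], [0.6973000168800354, -0.11569999903440475], [0.5248000025749207, -0.08489999920129776]]
greenc [0.6539 0.0623] cup ((0.591964066028595, 0.06624340265989304), 0.02612515166401863)
```

```bash
cat >> h.py <<'E'
from scipy.spatial.transform import Rotation as Ro
TH=np.radians(-11.0);RC=np.array([.6076,-.0502]);U=np.array([np.cos(TH),np.sin(TH)]);N=np.array([-U[1],U[0]])
def go(u,n,z,yaw=0):
    s=bot.sense();R=s['eef_rot'];t=TH+np.radians(yaw)
    x=-np.array([np.cos(t),np.sin(t),0]);zz=np.array([0,0,-1.]);y=np.cross(zz,x)
    T=np.c_[x,y,zz];p=np.r_[RC+u*U+n*N,z]
    print('pos',s['tool_pos'].round(4),'uvn',((s['tool_pos'][:2]-RC)@U).round(4),((s['tool_pos'][:2]-RC)@N).round(4),'F',s['ft_force'].round(2),'t',s['time_s'])
    print('shift mm',((R.T@(p-s['tool_pos']))*1000).round(1),'turn',np.degrees(Ro.from_matrix(R.T@T).as_rotvec()).round(2))
E
python3 -c "
from h import *
go(-.128,.109,.15)"
```

```text
pos [0.2562 0.5146 0.1913] uvn -0.4528 0.4874 F [ 0.47 -0.41 -0.18] t 0.4
shift mm [-413.9 -278.2   41.4] turn [ -0.02  -0.   -15.46]
```

Call:
{"method": "jog_arm", "body": {"increments": [[[0.0854,-0.414,-0.278,0,0,0,-15.5],[0.0854,-0.414,-0.278,0,0,0,-15.5],[0.0854,-0.414,-0.278,0,0,0,-15.5],[0.0854,-0.414,-0.278,0,0,0,-15.5],[0.0854,-0.414,-0.278,0,0,0,-15.5],[0.0854,-0.414,-0.278,0,0,0,-15.5],[0.0854,-0.414,-0.278,0,0,0,-15.5],[0.0854,-0.414,-0.278,0,0,0,-15.5]]]}}

```text
time_s: 1.2
tool_pos: [0.4536, 0.1678, 0.1919]
eef_rot: [[-0.982, 0.19, 0.001], [0.19, 0.982, 0.0], [-0.001, 0.001, -1.0]]
ft_force: [0.8, 0.4, 0.2]
gripper_width: 1.0
```

```bash
python3 -c "
from h import *
go(-.128,.109,.11)"
```

```text
pos [0.4536 0.1678 0.1919] uvn -0.1927 0.1846 F [0.76 0.41 0.24] t 1.2
shift mm [-64.6 -75.7  81.9] turn [0.03 0.06 0.04]
```

Call:
{"method": "jog_arm", "body": {"increments": [[[0.0854,-0.064,-0.075,0,0,0,0],[0.0854,-0.064,-0.075,0,0,0,0],[0.0854,-0.064,-0.075,0.04,0,0,0],[0.0854,-0.064,-0.075,0.08,0,0,0],[0.0854,-0.064,-0.075,0.08,0,0,0],[0.0854,-0.064,-0.075,0.08,0,0,0]]]}}

```text
time_s: 1.8
tool_pos: [0.5009, 0.0838, 0.1114]
eef_rot: [[-0.982, 0.19, -0.002], [0.19, 0.982, 0.0], [0.002, -0.0, -1.0]]
ft_force: [0.6, -0.2, 0.0]
gripper_width: 0.996
```

```bash
python3 -c "
from h import *
go(-.128,.109,.0505)
cam('wrist','w1.png');cam('top','t1.png');cam('scene','s1.png')"
```

```text
pos [0.5009 0.0838 0.1114] uvn -0.1303 0.1112 F [ 0.58 -0.25  0.01] t 1.8
shift mm [-2.5 -2.2 60.9] turn [-0.02 -0.1   0.04]
```

View pics/w1.png

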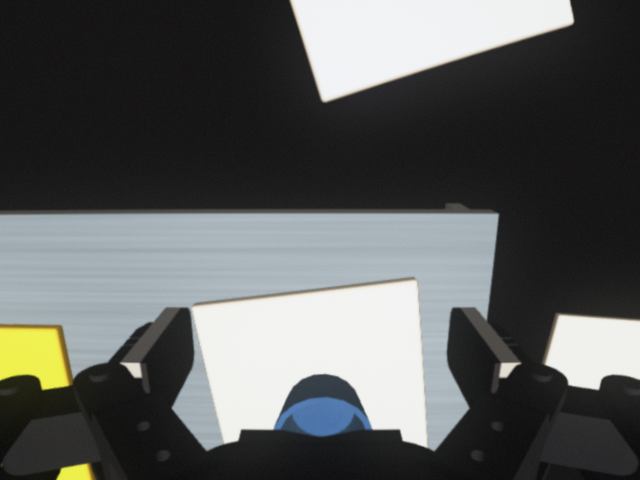

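View pics/s1.png

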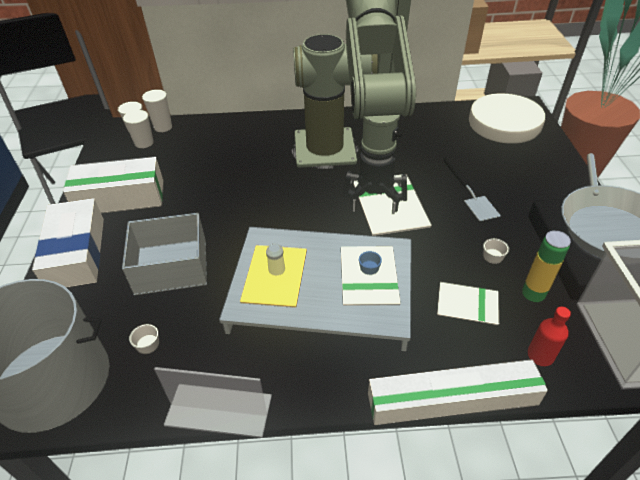

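The wrist view shows the board's near end between (193,303) and (416,279), with the open fingers to either side. I'll cross-check positions with this view before descending.

```bash
python3 - <<'E'
from h import *
c=cam('wrist')
p=ray_at(c,[(193,305),(416,280),(300,293)],.068)
r=ray_at(c,[(20,212),(480,213)],.06)
for q in list(p)+list(r): print(q.round(4),((q[:2]-RC)@U).round(4),((q[:2]-RC)@N).round(4))
s=bot.sense();E=c['extrinsics'];R=s['eef_rot']
for l in [(.011,.0427,-.013),(-.011,.0427,-.013),(.011,-.0427,-.013),(-.011,-.0427,-.013)]:
    w=s['tool_pos']+R@np.array(l);q=E[:3,:3]@w+E[:3,3];n=q[:2]/q[2];k=1+c['k1']*(n@n)
    print(l,(c['intrinsics'][:2,:2]@(n*k)+c['intrinsics'][:2,2]).round(1))
E
```

```text
[0.5235 0.0061 0.068 ] -0.0933 0.0392
[0.5326 0.1348 0.068 ] -0.1089 0.1673
[0.5278 0.0686 0.068 ] -0.101 0.1014
[ 0.4514 -0.0833  0.06  ] -0.147 -0.0623
[0.5029 0.1773 0.06  ] -0.1462 0.2034
(0.011, 0.0427, -0.013) [421.2 262.7]
(-0.011, 0.0427, -0.013) [417.8 311.2]
(0.011, -0.0427, -0.013) [216.1 262.7]
(-0.011, -0.0427, -0.013) [219.6 311.3]
```

```bash
python3 - <<'E'
from h import *
c=cam('wrist');W=cloud(c);s=bot.sense();R=s['eef_rot']
T=(W-s['tool_pos'])@R
print(s['tool_pos'])
for p in [(186,309),(189,312),(165,315),(160,330),(187,340),(188,375),(140,380),(140,345),(133,372),(160,400),(455,312),(480,320)]: print(p,(T[p[1],p[0]]*1000).round(1),c['z_map'][p[1],p[0]].round(3))
m=(T[...,2]<.03)&(c['z_map']>0)
P=T[m]*1000; 
for k in range(-60,30,4):
    q=P[(P[:,2]>k)&(P[:,2]<=k+4)]
    if len(q)>5: print(k,len(q),q[:,:2].min(0).round(0),q[:,:2].max(0).round(0),'inner',abs(q[:,1]).min().round(0))
im=c['img'][290:420,100:250];cv2.imwrite('pics/wz.png',cv2.resize(im,None,fx=4,fy=4,interpolation=2))
E
```

```text
[0.50322282 0.08417837 0.11390844]
(186, 309) [  9.6 -42.3 -57. ] 0.137
(189, 312) [  8.  -41.9 -55.7] 0.139
(165, 315) [ 10.4 -47.  -63.2] 0.131
(160, 330) [ 11.  -44.5 -74.3] 0.12
(187, 340) [  0.5 -41.8 -60.6] 0.136
(188, 375) [-10.8 -41.8 -63. ] 0.137
(140, 380) [  6.4 -43.7 -92.4] 0.104
(140, 345) [ 10.8 -47.  -82.7] 0.112
(133, 372) [  8.7 -45.1 -92.5] 0.103
(160, 400) [  17.   -29.5 -114.8] 0.079
(455, 312) [  9.5  43.3 -59. ] 0.135
(480, 320) [ 11.   48.  -68.2] 0.126
-60 623 [-12. -53.] [11. 50.] inner 42.0
-56 184 [-10. -43.] [ 9. 44.] inner 42.0
12 1000 [-95. -26.] [-68.  28.] inner 0.0
16 276 [-99. -24.] [-69.  25.] inner 0.0
20 288 [-102.  -24.] [-69.  24.] inner 0.0
24 318 [-107.  -22.] [-70.  24.] inner 0.0
28 172 [-108.  -23.] [-70.  22.] inner 0.0
```

View pics/wz.png

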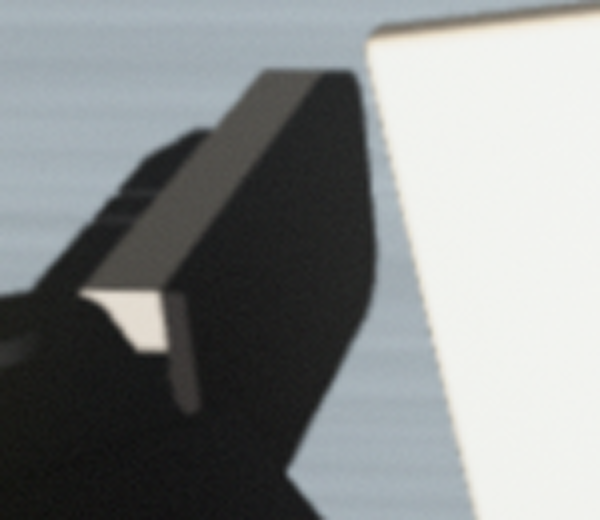

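```bash
python3 - <<'E'
from h import *
s=bot.sense();R=s['eef_rot'];print(s['tool_pos'],s['gripper_width'],s['joints'].round(3))
for n in ['scene','top']:
    c=cam(n);W=cloud(c);T=(W-s['tool_pos'])@R*1000
    m=(abs(T[...,0])<60)&(abs(T[...,1])<90)&(T[...,2]>-150)&(W[...,2]>.085)&(c['z_map']>0)
    if n=='scene': m&=W[...,0]<.56
    P=T[m]
    for k in range(-150,40,10):
        q=P[(P[:,2]>k)&(P[:,2]<=k+10)]
        if len(q)>0: print(n,k,len(q),q[:,:2].min(0).round(0),q[:,:2].max(0).round(0))
    if n=='scene':
        im=c['img'][140:260,300:440];cv2.imwrite('pics/sz.png',cv2.resize(im,None,fx=5,fy=5,interpolation=2))
        E=c['extrinsics']
        for l in [(-.011,.0427,-.013),(-.011,-.0427,-.013),(-.011,.0427,-.057),(-.011,-.0427,-.057)]:
            w=s['tool_pos']+R@np.array(l);q=E[:3,:3]@w+E[:3,3];nn=q[:2]/q[2];k=1+c['k1']*(nn@nn)
            print(l,(c['intrinsics'][:2,:2]@(nn*k)+c['intrinsics'][:2,2]).round(1))
E
```

```text
[0.50322282 0.08417837 0.11390844] 1.0027286710464511 [-0.004  0.146  1.783 -0.     1.208 -1.384]
scene -150 240 [-23. -70.] [ 7. 67.]
scene -140 157 [-24. -72.] [ 3. 68.]
scene -130 139 [-22. -72.] [11. 69.]
scene -120 188 [-21. -74.] [16. 70.]
scene -110 169 [-19. -76.] [14. 71.]
scene -100 64 [-17. -72.] [ 1. 69.]
scene -90 33 [-16. -58.] [-3. 54.]
scene -80 44 [-16. -58.] [ 6. 53.]
scene -70 38 [-15. -57.] [13. 54.]
scene -60 16 [-14. -55.] [-5. 52.]
(-0.011, 0.0427, -0.013) [390.6 226.6]
(-0.011, -0.0427, -0.013) [355.3 224.1]
(-0.011, 0.0427, -0.057) [392.1 213.1]
(-0.011, -0.0427, -0.057) [355.9 210.6]
top -150 23 [-11. -69.] [ 13. -51.]
top -140 17 [ -9. -71.] [ 13. -53.]
top -130 13 [ -9. -72.] [17. 37.]
top -120 11 [-11. -73.] [17. 41.]
top -110 35 [-11. -74.] [14. 49.]
top -100 5 [ 11. -55.] [14. 52.]
top -90 2 [  8. -56.] [11. 48.]
top -70 1 [  8. -55.] [  8. -55.]
```

View pics/sz.png

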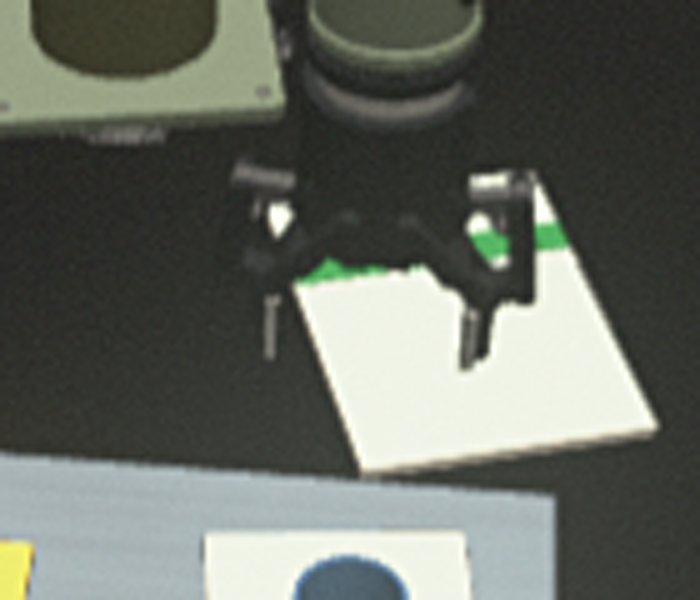

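The wrist and scene views both put the open fingertips about 56 mm behind the reported TCP, where the text says 13 mm. I'll trust the cameras and contact over the nominal z and go down in stages.

Call:
{"method": "jog_arm", "body": {"increments": [[[0.0854,0,0,0.045,0,0,0],[0.0854,0,0,0.07,0,0,0],[0.0854,0,0,0.085,0,0,0],[0.0854,0,0,0.092,0,0,0],[0.0854,0,0,0.092,0,0,0]]]}}

```text
time_s: 2.65
tool_pos: [0.5009, 0.0839, 0.019]
eef_rot: [[-0.982, 0.19, -0.001], [0.19, 0.982, -0.0], [0.001, -0.0, -1.0]]
ft_force: [0.3, 0.5, 0.0]
gripper_width: 0.996
```

```bash
cat >> h.py <<'E'
def tips(c=None):
    c=c or cam('wrist');W=cloud(c);s=bot.sense();R=s['eef_rot'];T=(W-s['tool_pos'])@R*1000
    m=np.zeros((480,640),bool);m[300:400,150:195]=1;m[300:400,445:490]=1
    m&=(T[...,2]<-20)
    m&=(abs(T[...,1])>38)&(abs(T[...,1])<60)&(W[...,2]>.0) &(abs(T[...,0])<20)&(c['z_map']<.16)
    P=T[m];z=W[m][:,2]
    for sg in (-1,1):
        k=np.sign(P[:,1])==sg
        if k.sum(): print('tip',sg,'tool z',np.percentile(P[k,2],98).round(1),'world z',np.percentile(z[k],2).round(4),'x',np.percentile(P[k,0],[1,99]).round(1),'inner y',abs(P[k,1]).min().round(1))
E
python3 -c "
from h import *
c=cam('wrist','w2.png');go(-.128,.111,.007);tips(c)
c=cam('scene')
cv2.imwrite('pics/s2.png',cv2.resize(c['img'][170:300,310:440],None,fx=4,fy=4,interpolation=2))"
```

```text
pos [0.5018 0.0839 0.02  ] uvn -0.1294 0.1114 F [ 0.2  -0.7   0.45] t 2.7
shift mm [-1.4 -0.4 13. ] turn [0.01 0.03 0.05]
tip -1 tool z -40.2 world z 0.0602 x [-10.1  12.2] inner y 41.5
tip 1 tool z -40.3 world z 0.0603 x [-18.3  12.2] inner y 42.3
```

View pics/w2.png

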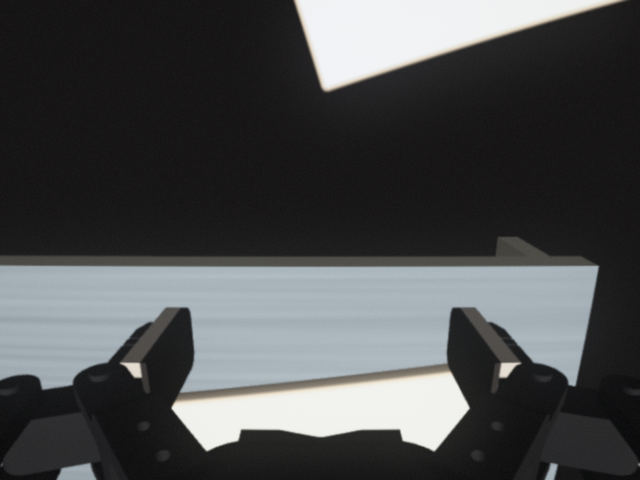

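View pics/s2.png

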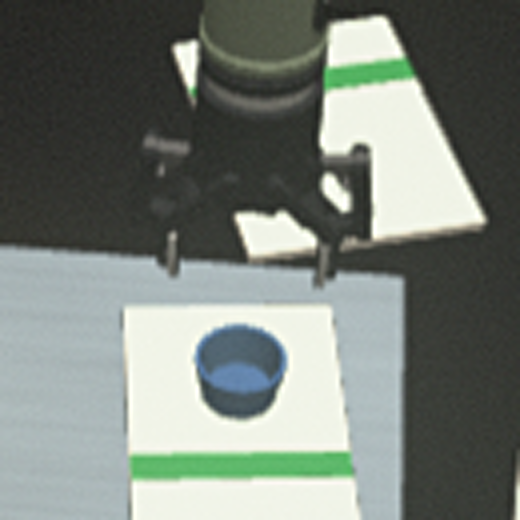

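Call:
{"method": "jog_arm", "body": {"increments": [[[0.0854,0,0,0.004,0,0,0],[0.0854,0,0,0.007,0,0,0],[0.0854,0,0,0.009,0,0,0],[0.0854,0,0,0.011,0,0,0],[0.0854,0,0,0.012,0,0,0],[0.0854,0,0,0.013,0,0,0]]]}}

```text
time_s: 3.35
tool_pos: [0.5013, 0.0838, 0.007]
eef_rot: [[-0.982, 0.19, -0.001], [0.19, 0.982, -0.0], [0.001, -0.0, -1.0]]
ft_force: [-5.0, -0.9, 11.4]
gripper_width: 0.999
```

```bash
python3 - <<'E'
from h import *
c=cam('wrist','w3.png');go(-.128,.111,.005)
W=cloud(c);s=bot.sense();T=(W-s['tool_pos'])@s['eef_rot']*1000
for v in range(302,316,2): print(v,[ (T[v,u]).round(1).tolist() for u in (184,456)], W[v,184,2].round(4))
print(W[300,320],W[285,150])
c=cam('scene')
cv2.imwrite('pics/s3.png',cv2.resize(c['img'][170:300,310:440],None,fx=4,fy=4,interpolation=2))
E
```

```text
pos [0.5013 0.0838 0.0071] uvn -0.1299 0.1112 F [-2.62 -0.31  5.22] t 3.4
shift mm [-1.9 -0.2  2.1] turn [-0.01 -0.04  0.05]
302 [[11.0, -43.9, -53.6], [11.0, 44.9, -53.8]] 0.0607
304 [[10.2, -44.1, -53.3], [10.5, 44.8, -54.3]] 0.0605
306 [[9.9, -43.8, -54.4], [9.6, 45.1, -53.7]] 0.0615
308 [[10.9, -42.5, -58.2], [11.2, 43.3, -59.0]] 0.0653
310 [[10.6, -42.3, -59.0], [10.4, 43.5, -58.7]] 0.0661
312 [[10.5, -42.0, -60.3], [10.5, 43.0, -60.4]] 0.0674
314 [[9.4, -42.3, -59.5], [9.5, 43.3, -59.6]] 0.0666
[0.48969901 0.08657166 0.06097552] [0.47458794 0.03306067 0.06013227]
```

View pics/s3.png

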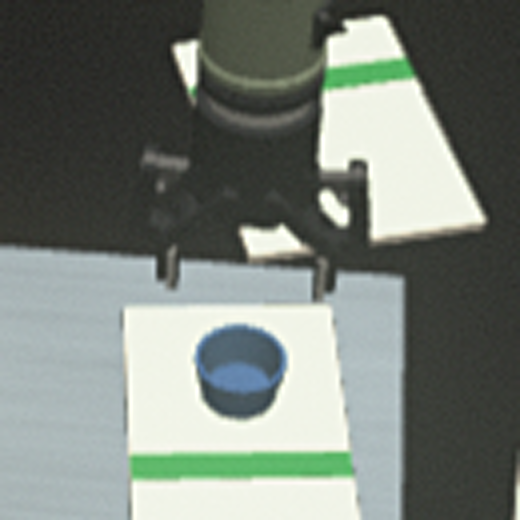

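View pics/w3.png

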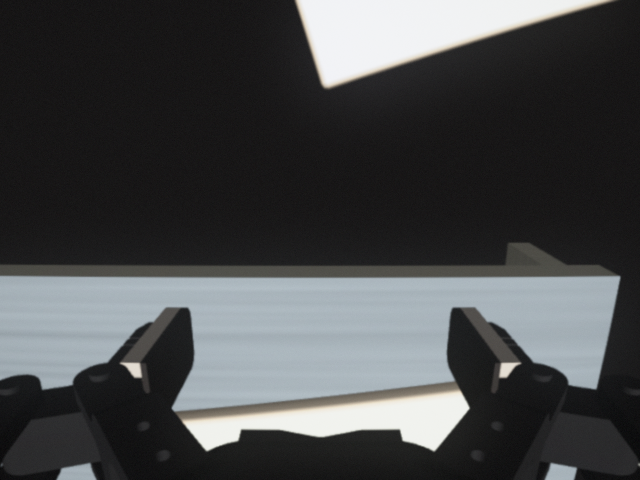

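Contact force of 5–11 N shows the tips are on the riser top. I'll lift 3.5 mm so they push at mid-thickness, then start pushing.

Call:
{"method": "jog_arm", "body": {"increments": [[[0.0854,0,0,-0.002,0,0,0],[0.0854,0,0,-0.0035,0,0,0],[0.0854,0,0,-0.0035,0,0,0],[0.0854,0,0,-0.0035,0,0,0]]]}}

```text
time_s: 3.85
tool_pos: [0.5014, 0.0838, 0.01]
eef_rot: [[-0.982, 0.19, 0.0], [0.19, 0.982, -0.0], [-0.0, -0.0, -1.0]]
ft_force: [0.2, 1.1, 0.0]
gripper_width: 1.001
```

```bash
python3 - <<'E'
from h import *
c=cam('wrist');go(-.098,.110,.0105)
W=cloud(c)
for v in range(304,316,2): print(v,W[v,184].round(4),W[v,456].round(4))
E
```

```text
pos [0.5013 0.0838 0.0099] uvn -0.1299 0.1112 F [-0.18  0.02 -0.4 ] t 3.9
shift mm [-31.9  -1.3  -0.6] turn [-0.   -0.01  0.04]
304 [0.4842 0.0412 0.0605] [0.5014 0.1307 0.0608]
306 [0.4847 0.0412 0.0608] [0.5028 0.131  0.0595]
308 [0.4826 0.0442 0.0684] [0.4989 0.1286 0.0686]
310 [0.4828 0.0445 0.0697] [0.4987 0.1281 0.0703]
312 [0.4835 0.0442 0.0695] [0.4992 0.1279 0.0706]
314 [0.4844 0.0438 0.0688] [0.5008 0.1283 0.069 ]
```

Call:
{"method": "jog_arm", "body": {"increments": [[[0.0854,-0.004,0,0,0,0,0],[0.0854,-0.008,0,0,0,0,0],[0.0854,-0.011,0,0,0,0,0],[0.0854,-0.014,0,0,0,0,0],[0.0854,-0.018,0,0,0,0,0],[0.0854,-0.022,0,0,0,0,0],[0.0854,-0.026,0,0,0,0,0],[0.0854,-0.03,0,0,0,0,0]]]}}

```text
time_s: 4.7
tool_pos: [0.5312, 0.078, 0.0099]
eef_rot: [[-0.982, 0.19, -0.0], [0.19, 0.982, -0.0], [0.0, -0.0, -1.0]]
ft_force: [-0.7, 0.7, -1.3]
gripper_width: 0.998
```

```bash
python3 - <<'E'
from h import *
c=cam('top','t4.png');go(-.06,.110,.0105);
try: scene_meas(c)
except Exception as e: print(e)
c=cam('scene','s4.png');cam('wrist','w4.png')
cv2.imwrite('pics/s4z.png',cv2.resize(c['img'][170:345,220:440],None,fx=3.4,fy=3.4,interpolation=2))
E
```

```text
pos [0.5321 0.0778 0.0101] uvn -0.0986 0.1112 F [0.38 0.84 0.83] t 4.75
shift mm [-38.6  -1.2  -0.3] turn [0.   0.07 0.03]
riser c [ 0.6076 -0.0504] sides [0.3003 0.419  0.2999 0.4159] ang [ -11.14   79.03  169.45 -101.03]
    [[0.4203999936580658, -0.22630000114440918], [0.7150999903678894, -0.2842999994754791], [0.7947999835014343, 0.12700000405311584], [0.5, 0.1818999946117401]]
board c [0.7502 0.0375] sides [0.3234 0.1273 0.4474 0.7828] ang [  -8.01   81.75   -7.22 -178.2 ]
    [[0.38989999890327454, 0.02239999920129776], [0.7102000117301941, -0.022700000554323196], [0.7285000085830688, 0.10320000350475311], [1.1723999977111816, 0.04699999839067459]]
green c [0.6716 0.0462] sides [0.0167 0.1282 0.0182 0.1241] ang [  -8.36   81.63 -175.19  -97.92]
    [[0.6543999910354614, -0.014999999664723873], [0.6708999872207642, -0.017400000244379044], [0.6895999908447266, 0.10939999669790268], [0.671500027179718, 0.10790000110864639]]
yel c [ 0.5955 -0.1607] sides [0.1777 0.1282 0.1776 0.1273] ang [ -10.55   79.73  169.73 -100.32]
    [[0.4966999888420105, -0.20730000734329224], [0.6714000105857849, -0.23989999294281006], [0.6942999958992004, -0.1137000024318695], [0.5195000171661377, -0.08209999650716782]]
greenc [0.6717 0.0468] cup ((0.6441414952278137, 0.057310741394758224), 0.006932226475328207)
```

View pics/s4z.png

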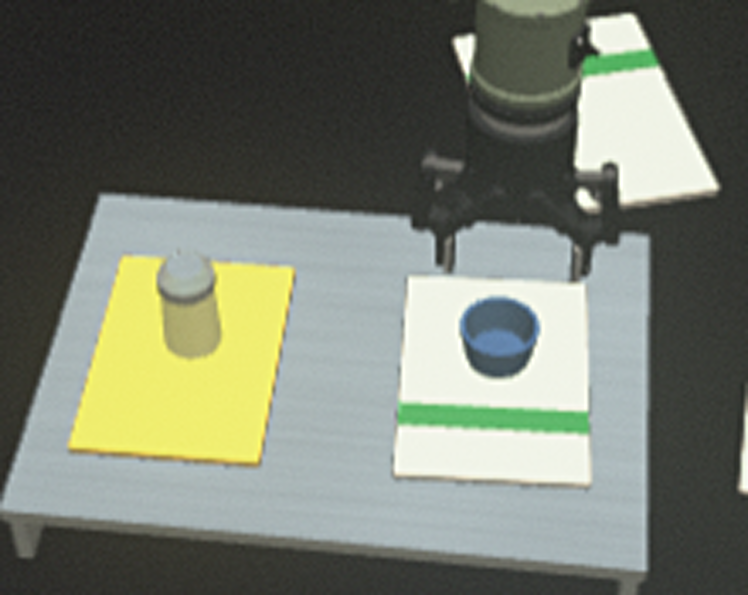

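View pics/t4.png

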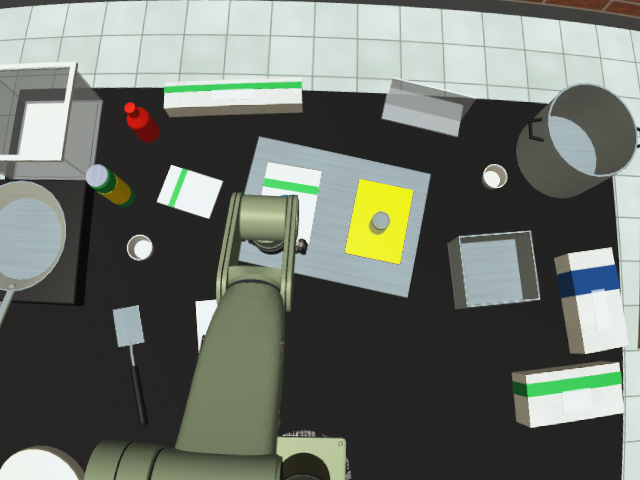

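The board has turned to about −8° and is now pushed on its left side. It has drifted about 7 mm right, so I'll recentre the pusher and continue.

Call:
{"method": "jog_arm", "body": {"increments": [[[0.0854,0.004,0,0,0,0,0],[0.0854,0.004,-0.007,0,0,0,0],[0.0854,0.002,-0.007,0,0,0,0],[0.0854,-0.001,-0.007,0,0,0,0],[0.0854,-0.004,-0.007,0,0,0,0],[0.0854,-0.008,-0.007,0,0,0,0],[0.0854,-0.012,-0.007,0,0,0,0],[0.0854,-0.016,-0.007,0,0,0,0]]]}}

```text
time_s: 5.65
tool_pos: [0.5455, 0.0682, 0.0099]
eef_rot: [[-0.982, 0.19, -0.0], [0.19, 0.982, 0.0], [0.0, -0.0, -1.0]]
ft_force: [-1.6, -0.0, 1.0]
gripper_width: 0.999
```

Call:
{"method": "jog_arm", "body": {"increments": [[[0.0854,-0.004,0,0,0,0,0],[0.0854,-0.008,0,0,0,0,0],[0.0854,-0.012,0,0,0,0,0],[0.0854,-0.016,0,0,0,0,0],[0.0854,-0.02,0,0,0,0,0],[0.0854,-0.024,0,0,0,0,0],[0.0854,-0.028,0,0,0,0,0],[0.0854,-0.032,0,0,0,0,0]]]}}

```text
time_s: 6.45
tool_pos: [0.5769, 0.062, 0.0099]
eef_rot: [[-0.982, 0.19, -0.0], [0.19, 0.982, -0.0], [0.0, -0.0, -1.0]]
ft_force: [-1.0, 0.1, -1.3]
gripper_width: 1.0
```

```bash
cat >> h.py <<'E'
def stripe(c):
    o=scene_meas(c,False)
    g=o['masks']['g'];P=ray_at(c,np.argwhere(g)[:,::-1],.068)[:,:2]
    # centre line per column bin
    D=P-RC;u=D@U;n=D@N
    b=np.arange(np.percentile(n,4),np.percentile(n,96),.004)
    cu=[];cn=[]
    for a in b:
        k=(n>=a)&(n<a+.004)
        if k.sum()>3: cu.append((u[k].min()+u[k].max())/2);cn.append(a+.002)
    p=np.polyfit(cn,cu,1);mid=(np.percentile(n,.5)+np.percentile(n,99.5))/2
    C=o['riser'];Rn=(C-RC)@np.c_[U,N]
    print('stripe centre u',(p[0]*mid+p[1]).round(4),'n',mid.round(4),'ang rel riser',np.degrees(-np.arctan(p[0])).round(2),'left u',np.polyval(p,mid+.06).round(4),'right u',np.polyval(p,mid-.06).round(4))
    print('riser corners u,n',Rn.round(4).tolist())
E
python3 - <<'E'
from h import *
c=cam('top','t5.png');go(-.03,.104,.0105);stripe(c)
c=cam('scene','s5.png');stripe(c);cam('wrist','w5.png')
cv2.imwrite('pics/s5z.png',cv2.resize(c['img'][170:345,220:440],None,fx=3.4,fy=3.4,interpolation=2))
E
```

```text
pos [0.5778 0.0618 0.0101] uvn -0.0506 0.1043 F [-0.72 -0.55 -1.37] t 6.5
shift mm [-20.6  -0.3  -0.4] turn [0.   0.07 0.03]Traceback (most recent call last):
  File "<stdin>", line 2, in <module>
  File "h.py", line 98, in stripe
    o=scene_meas(c,False)
  File "h.py", line 62, in scene_meas
    blue=lab((abs(H-107)<12)&(S>90)&r)
  File "h.py", line 57, in <lambda>
    lab=lambda m:(lambda r:r[1]==1+np.argmax(r[2][1:,4]))(cv2.connectedComponentsWithStats(m.astype(np.uint8)))
                 ~~~~~~~~~~~~~~~~~~~~~~~~~~~~~~~~~~~~~~~~^^^^^^^^^^^^^^^^^^^^^^^^^^^^^^^^^^^^^^^^^^^^^^^^^^^^^^
  File "h.py", line 57, in <lambda>
    lab=lambda m:(lambda r:r[1]==1+np.argmax(r[2][1:,4]))(cv2.connectedComponentsWithStats(m.astype(np.uint8)))
                                   ~~~~~~~~~^^^^^^^^^^^^
    return _wrapfunc(a, 'argmax', axis=axis, out=out, **kwds)
    return bound(*args, **kwds)
ValueError: attempt to get argmax of an empty sequence
```

```bash
cat >> h.py <<'E'
def stripe(c,h=.068):
    W,H,S,V,reg=measure(c)
    lab=lambda m:(lambda r:r[1]==1+np.argmax(r[2][1:,4]))(cv2.connectedComponentsWithStats(m.astype(np.uint8)))
    D=W[...,:2]-RC;uu=D@U;nn=D@N
    g=lab((abs(H-62)<14)&(S>80)&(uu>-.2)&(uu<.25)&(nn>.0)&(nn<.21)&(W[...,2]>.045))
    P=ray_at(c,np.argwhere(g)[:,::-1],h)[:,:2];D=P-RC;u=D@U;n=D@N
    b=np.arange(np.percentile(n,6),np.percentile(n,94),.004);cu=[];cn=[];w=[]
    for a in b:
        k=(n>=a)&(n<a+.004)
        if k.sum()>3: cu.append(u[k].mean());cn.append(a+.002);w.append(np.ptp(u[k]))
    p=np.polyfit(cn,cu,1);mid=(np.percentile(n,.3)+np.percentile(n,99.7))/2
    print('stripe centre u',(p[0]*mid+p[1]).round(4),'n',mid.round(4),'span',np.ptp(n).round(4),'ang rel riser',np.degrees(-np.arctan(p[0])).round(2),'width',np.mean(w).round(4))
E
python3 - <<'E'
from h import *
c=cam('top','t5.png');go(-.03,.104,.0105);stripe(c)
c=cam('scene','s5.png');stripe(c);cam('wrist','w5.png')
cv2.imwrite('pics/s5z.png',cv2.resize(c['img'][170:345,220:440],None,fx=3.4,fy=3.4,interpolation=2))
for n in ['top0','scene0']: pass
E
```

```text
pos [0.5777 0.0618 0.0102] uvn -0.0507 0.1043 F [0.33 0.5  0.05] t 6.55
shift mm [-20.7  -0.3  -0.3] turn [0.01 0.08 0.03]
stripe centre u 0.0913 n 0.1008 span 0.1289 ang rel riser 0.48 width 0.0167
stripe centre u 0.091 n 0.0996 span 0.1271 ang rel riser 0.4 width 0.0151
```

View pics/s5z.png

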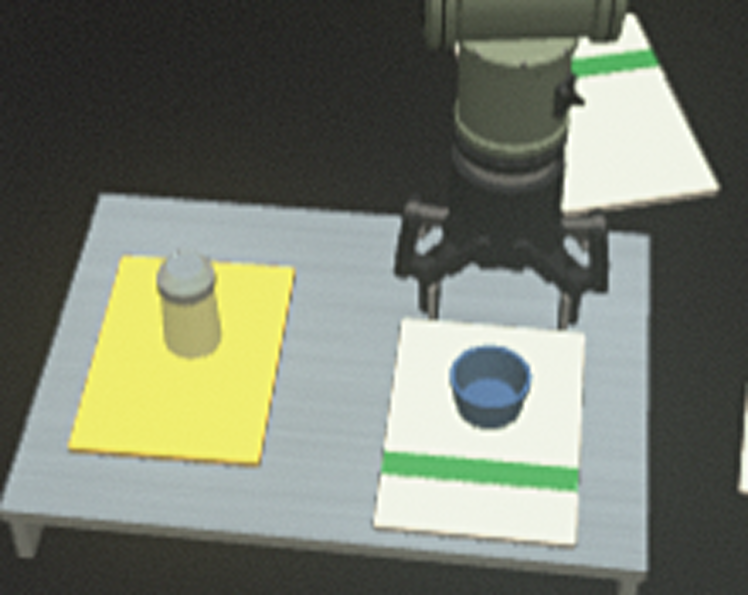

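Square to about 0.4°, with 59 mm still to go. I'll push 48 mm, then check.

Call:
{"method": "jog_arm", "body": {"increments": [[[0.0854,-0.003,0,0,0,0,0],[0.0854,-0.006,0,0,0,0,0],[0.0854,-0.01,0,0,0,0,0],[0.0854,-0.014,0,0,0,0,0],[0.0854,-0.018,0,0,0,0,0],[0.0854,-0.022,0,0,0,0,0],[0.0854,-0.026,0,0,0,0,0],[0.0854,-0.03,0,0,0,0,0]]]}}

```text
time_s: 7.45
tool_pos: [0.6064, 0.0563, 0.01]
eef_rot: [[-0.982, 0.19, -0.0], [0.19, 0.982, 0.0], [0.0, -0.0, -1.0]]
ft_force: [-1.6, 0.0, 0.6]
gripper_width: 1.001
```

Call:
{"method": "jog_arm", "body": {"increments": [[[0.0854,-0.004,0,0,0,0,0],[0.0854,-0.008,0,0,0,0,0],[0.0854,-0.011,0,0,0,0,0],[0.0854,-0.014,0,0,0,0,0],[0.0854,-0.016,0,0,0,0,0],[0.0854,-0.018,0,0,0,0,0],[0.0854,-0.018,0,0,0,0,0]]]}}

```text
time_s: 8.15
tool_pos: [0.6243, 0.0529, 0.01]
eef_rot: [[-0.982, 0.19, 0.001], [0.19, 0.982, -0.0], [-0.001, 0.0, -1.0]]
ft_force: [-0.2, -0.1, -0.5]
gripper_width: 1.004
```

```bash
python3 - <<'E'
from h import *
c=cam('top','t6.png');go(.009,.104,.0105);stripe(c)
cv2.imwrite('pics/t6z.png',cv2.resize(c['img'][110:310,215:445],None,fx=3,fy=3,interpolation=2))
c=cam('scene','s6.png');stripe(c)
cv2.imwrite('pics/s6z.png',cv2.resize(c['img'][200:360,210:430],None,fx=3.6,fy=3.6,interpolation=2))
E
```

```text
pos [0.6243 0.0529 0.01  ] uvn -0.0033 0.1043 F [-0.19  1.54  0.28] t 8.2
shift mm [-12.3  -0.3  -0.5] turn [0.   0.06 0.04]
stripe centre u 0.138 n 0.0545 span 0.0373 ang rel riser -0.76 width 0.0175
stripe centre u 0.1381 n 0.0993 span 0.1267 ang rel riser 0.03 width 0.0153
```

View pics/s6z.png

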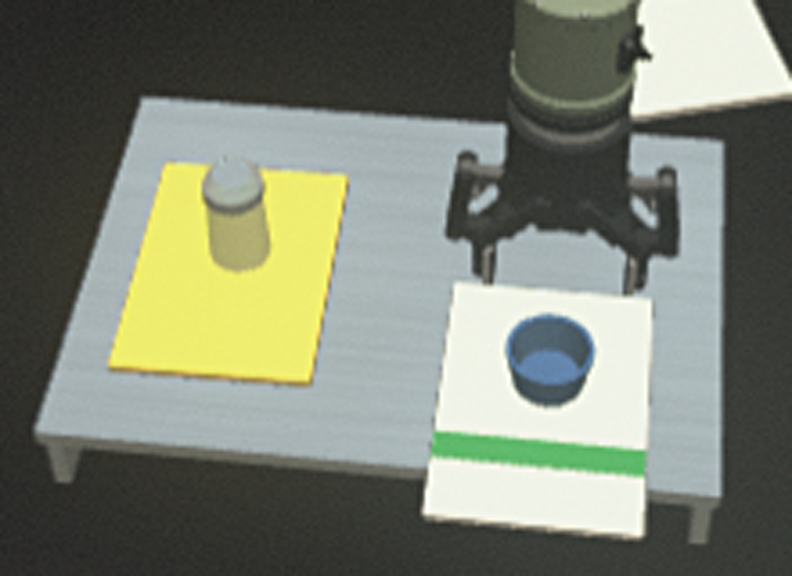

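View pics/t6z.png

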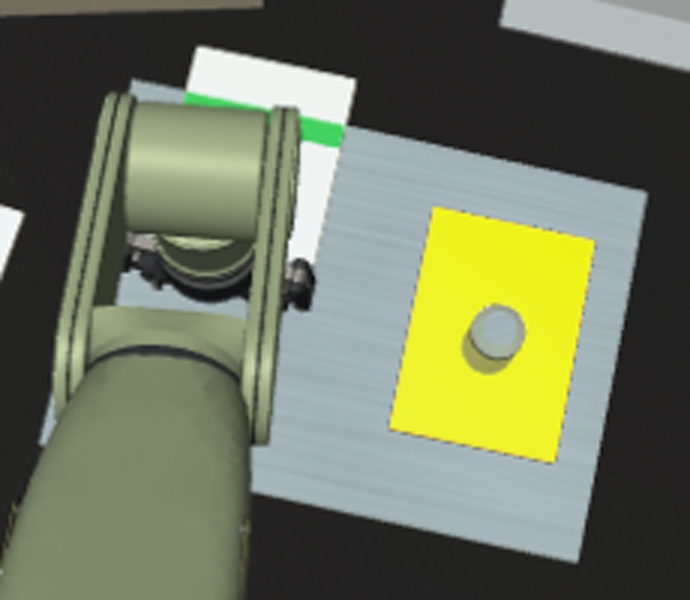

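Call:
{"method": "jog_arm", "body": {"increments": [[[0.0854,-0.003,0,0,0,0,0],[0.0854,-0.006,0,0,0,0,0],[0.0854,-0.009,0,0,0,0,0],[0.0854,-0.0105,0,0,0,0,0],[0.0854,-0.0115,0,0,0,0,0],[0.0854,-0.0115,0,0,0,0,0]]]}}

```text
time_s: 8.85
tool_pos: [0.6353, 0.0507, 0.01]
eef_rot: [[-0.982, 0.19, 0.0], [0.19, 0.982, -0.0], [-0.0, 0.0, -1.0]]
ft_force: [-0.8, -0.0, -0.1]
gripper_width: 0.999
```

```bash
python3 - <<'E'
from h import *
c=cam('top','t7.png');go(.009,.104,.0105);stripe(c)
c=cam('scene','s7.png');stripe(c)
E
```

```text
pos [0.6353 0.0507 0.01  ] uvn 0.008 0.1043 F [ 0.22 -0.25 -0.42] t 8.9
shift mm [-1.  -0.3 -0.5] turn [-0.    0.03  0.04]
stripe centre u 0.1494 n 0.0536 span 0.0348 ang rel riser -2.3 width 0.0172
stripe centre u 0.1493 n 0.0995 span 0.1271 ang rel riser -0.02 width 0.0154
```

At 149.4 mm with the edge at about 150 mm. I'll back off and clear the view to check it properly.

Call:
{"method": "jog_arm", "body": {"increments": [[[0.0854,0.01,0,0,0,0,0],[0.0854,0.03,0,0,0,0,0],[0.0854,0.04,0,-0.03,0,0,0],[0.0854,0.04,0,-0.08,0,0,0],[0.0854,0.04,0,-0.13,0,0,0],[0.0854,0.06,0.02,-0.17,0,0,0],[0.0854,0.09,0.05,-0.18,0,0,0],[0.0854,0.12,0.08,-0.18,0,0,0]]]}}

```text
time_s: 9.75
tool_pos: [0.5339, 0.153, 0.194]
eef_rot: [[-0.981, 0.192, 0.008], [0.192, 0.981, 0.001], [-0.008, 0.003, -1.0]]
ft_force: [0.2, 1.4, -1.0]
gripper_width: 1.002
```

Call:
{"method": "jog_arm", "body": {"increments": [[[0.0854,0.1,0.3,0,0,0,0],[0.0854,0.1,0.3,0,0,0,0],[0.0854,0.1,0.3,0,0,0,0],[0.0854,0.1,0.3,0,0,0,0],[0.0854,0.1,0.3,0,0,0,0],[0.0854,0.1,0.3,0,0,0,0],[0.0854,0.1,0.3,0,0,0,0],[0.0854,0.1,0.3,0,0,0,0]]]}}

```text
time_s: 10.55
tool_pos: [0.4897, 0.4678, 0.1895]
eef_rot: [[-0.983, 0.186, -0.0], [0.186, 0.983, -0.0], [0.0, -0.0, -1.0]]
ft_force: [0.1, -0.2, 0.2]
gripper_width: 1.003
```

```bash
python3 - <<'E'
from h import *
c=cam('top','t8.png');go(.009,.104,.0105);stripe(c);
cv2.imwrite('pics/t8z.png',cv2.resize(c['img'][110:310,215:445],None,fx=3.4,fy=3,interpolation=2))
# white/board extents
W,H,S,V,reg=measure(c)
lab=lambda m:(lambda r:r[1]==1+np.argmax(r[2][1:,4]))(cv2.connectedComponentsWithStats(m.astype(np.uint8)))
g=(abs(H-62)<14)&(S>80);bl=(abs(H-107)<14)&(S>80)
b=lab((((S<18)&(V>205))|g|bl)&(W[...,2]>.045)&reg&(W[...,0]<.85))
for nm,m in [('board',b)]:
    Cb,_=fitrect(side_lines(c,cv2.morphologyEx(b.astype(np.uint8),cv2.MORPH_CLOSE,np.ones((5,5))),.068)); print(nm,((Cb-RC)@np.c_[U,N]).round(4).tolist(),((Cb.mean(0)-RC)@np.c_[U,N]).round(4))
y=lab((abs(H-30)<8)&(S>120)&reg);Cy,_=fitrect(side_lines(c,y,.068));print('yel',Cy.mean(0).round(4))
# riser far edge on either side of board from V threshold: fit by edges
r=(W[...,2]>.04)&reg&(V>90);D=ray_at(c,np.argwhere(r)[:,::-1],.06)[:,:2]-RC;u=D@U;n=D@N
for a in (-.18,-.12,-.06,0,.18,.19): 
    k=abs(n-a)<.006; print(a,u[k].max().round(4),u[k].min().round(4))
bb=lab(bl&reg);print('cup',ray_at(c,np.argwhere(bb)[:,::-1],.09).mean(0))
c=cam('scene','s8.png');stripe(c)
cv2.imwrite('pics/s8z.png',cv2.resize(c['img'][200:360,210:430],None,fx=3.6,fy=3.6,interpolation=2))
E
```

```text
pos [0.4905 0.4658 0.1895] uvn -0.2134 0.4841 F [ 0.71 -0.74 -0.34] t 10.6
shift mm [-221.4 -380.5  179.5] turn [-0.08 -0.    0.15]
stripe centre u 0.1493 n 0.1003 span 0.129 ang rel riser -0.11 width 0.0173
board [[0.0207, 0.0378], [0.196, 0.0377], [0.196, 0.1627], [0.0211, 0.1657]] [0.1085 0.101 ]
yel [ 0.5955 -0.1607]
-0.18 0.3551 -0.15
-0.12 0.151 -0.15
-0.06 0.1512 -0.1498
0 0.151 -0.1499
0.18 0.2629 -0.1501
0.19 0.2612 -0.1503
cup [0.71991259 0.03315895 0.09      ]
stripe centre u 0.1493 n 0.0995 span 0.1271 ang rel riser 0.13 width 0.0153
```

View pics/t8z.png

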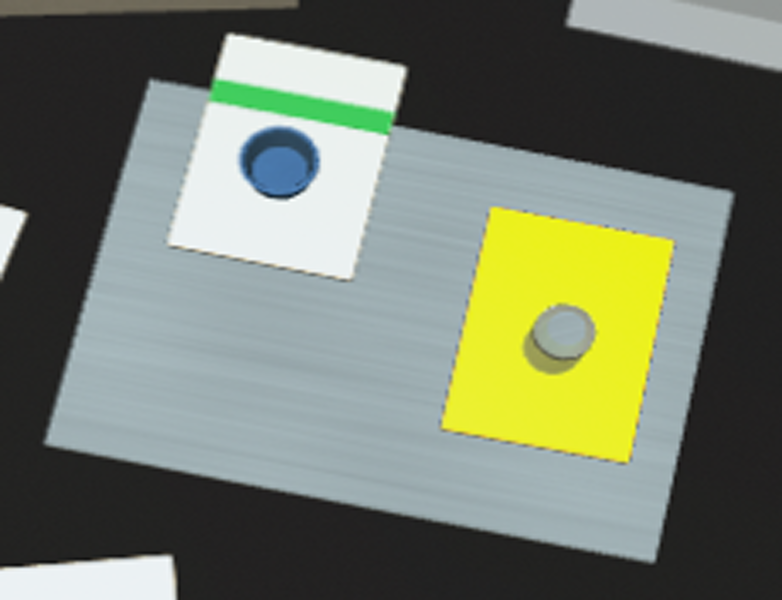

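View pics/s8.png

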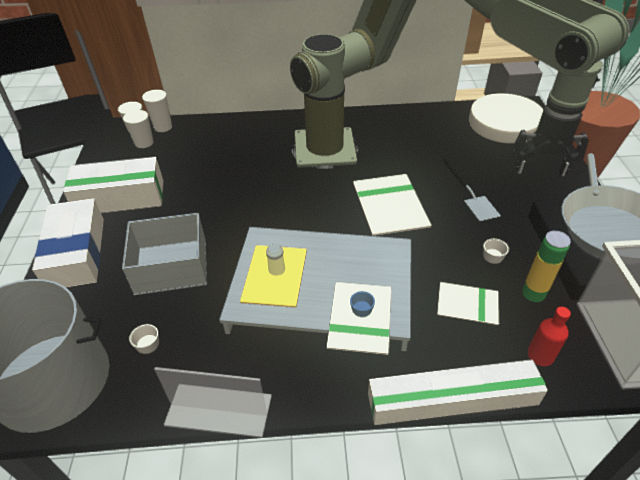

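```bash
python3 -c "
from bench import bot
s=bot.sense();print(s['ft_force'],s['qd'].round(3),s['time_s']);print(bot.finish_job())"
```

```text
[-0.25414729 -0.8151046  -0.67721122] [-0.03  -0.012  0.012  0.002 -0.001  0.002] 10.65
the job is handed in; nothing more can be done
None
```

The job is handed in: the white board now sticks out squarely over the riser's far edge, with its green stripe lying along that edge. I pushed it from its near end with the two open fingertips, which squared it up; it was never picked up. The job took about 10.7 s of the 40 s.

**Last checks:**
- **Stripe position:** the top and scene cameras both put the stripe's centre line at 149.3 mm from the riser's centre. The far edge is at 150 mm, or about 150.5 mm as measured, so the stripe is about 1 mm short.
- **Squareness:** the board is within about 0.15° of the edge.
- **Other things:** the blue cup rode along upright, and the yellow board's measured position did not change. I checked the shaker, white cup and pan only by eye, and they look unmoved.
- **Hand:** it is clear, about 0.4 m away, with the measured force near zero.

**What disagreed:**
- **Fingertip position:** the cameras put the open fingertips about 56 mm behind the reported TCP, where the text says 13 mm. I went by the cameras and a light touch on the riser (about 11 N) to set the pushing height.
- **Sideways drift:** the board moved about 12 mm to the right while it was being squared up. It is still about 80 mm clear of the yellow board.

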